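Fit the clean filter in the air cleaner

ROBOT

A 6-joint arm with a two-finger parallel gripper is mounted at the origin on the work surface. World frame = base frame: x ahead of the robot, y to its left, z up, the work surface at z = 0. Lengths are in m, angles in rad, forces in N, time in s.
With the tool pointing down it reaches from about 0.35 to 0.875 m from the base axis. Payload 4.2 kg.
Tool frame: the origin (TCP) lies at the very end of the fingers, on their centre line; the grasp point (between the pads) lies r.pinch_z behind it (r.pinch_z is the distance from the TCP to the grasp point, in m); z points along the fingers, y is the direction in which the jaws open and shut (so a half turn about z gives the same grasp; the last joint's range is limited). The gripper opens to 85 mm and grips with 20 to 120 N. Pads are 22 mm wide; open, the fingers measure 114 mm over their backs; the gripper's body (76 mm by 85 mm) begins 54 mm behind the grasp point. The pads swing forward as they close: fully open they stand 13 mm farther back than shut.
Start: joints at [-0.943, 0.385, 0.008, 0, -1.194, -0.259], TCP at [0.225, -0.583, 0.231] pointing down, gripper open.
Joint ranges: [-3.14, 3.14], [-1.21, 2.06], [-1.07, 1.41], [-3.16, 2.05], [-2.99, -0.16], [-3.1, 3.1]. Speed limits (rad/s): [2.79, 2.79, 3.14, 3.14, 3.14, 3.14].

INTERFACE

Orientations are given as a 3x3 rotation matrix whose columns are the frame's x, y, z axes.
In Python, from bench import r, camera, order gives the robot as it stands. The module is installed in compiled form; this text tells all that it offers.
- The arm moves only by the tool play_rows, never from a script. Its argument "increments" is text: rows parted by semicolons, each of 6 numbers parted by spaces: the shift along the tool's x, y, z as a fraction of full scale, then the turn, a rotation vector about the tool's x, y, z as a fraction of full scale. In form: dx dy dz ax ay az; .... A call has 1 to 20 rows; each row shifts and turns the pose as measured when the row begins, along the tool's axes as they then stand; what a row does not reach is not made up. Full scale, the value 1, is 500 mm for a shift and 90 degrees for a turn. A row lasts 1/10 s, in which the tool goes at most 50 mm and 8.59 degrees, less where a joint would pass 70% of its speed; a pose out of reach is approached as far as the arm can. A call with a number of a shift or a turn outside -1 to 1 is refused whole. A call with a gripper value outside its range is refused whole. "hand" is the closure, from 0 (fully open) to 1 (shut), set as the call begins (left out, the last holds). The fingers move at their own pace and stop on an object; "newtons" is the grip in N (left out, the last holds). Time passes only in rows, so rows that do not move let the fingers close. It gives the time, the measured TCP pose, the force and the opening at its end, in the units of the state.
- r.read_state(): the state, without advancing time (a new reading comes with each control period).
- camera(name): name is "side" or "top"; returns a dict with "img" (480x640x3 uint8, blue, green, red), "z_map" (480x640 float32, m along the optical axis (not along the pixel's ray), 0 where there is no reading), "mtx" (3x3 intrinsics, pixels), "xyz" and "rotation" of the camera in the world. Camera axes: x right, y up, looking along -z (the intrinsics and any distortion apply to the point x, -y, -z); pixel columns grow to the right and rows downward; lengths in m; the calibration is good to about 2 mm. A picture is of the moment at which its call begins.
- order.job_done(): hands the job in, once; it reports no verdict.
The state is a dict: "time_s": time; "joint_positions": joint angles; "joint_velocities": joint speeds; "joint_efforts": joint torques, N m; "position": TCP position; "ee_rot": TCP orientation; "ft_force": force on the tool from outside, world axes, zero at the start; "moment": the same for the moment, N m; "gripper_width": finger opening in m.
Only numpy, scipy, OpenCV 4.12 (cv2) and the standard library are available. Lean on these libraries where they do the work, as an engineer would, in place of code of your own. Each camera call takes 0.05 s, during which the arm holds its last target. There are 200 camera calls.

TASK

Fit the clean blue filter into the open bay of the white air cleaner: tilt it, hook its thin tongue under the orange lip, push it in against the spring strip and, keeping it pushed in, swing the other end down past the orange catch until the filter lies flat on the bay floor, then let go so that the spring slides it back under the catch. Work gently and never force it, and leave the old grey filter and the other things on the table where they are.

Things in the scene. Friction and masses are not known exactly. Their poses are not given: they have to be found in the camera images.
- clean_filter: Blue frame, white pleats, 0.2-0.35 kg. Origin: middle of underside; x along its 150 mm length, z out of the pleats. Tongue at x -75 to -55 mm: 90 wide, 6 thick, underside level with the frame's. Rest (x -55 to +75): 100 wide, 12 thick. Rib to grip at x = +10 mm: 12 thick along x, 60 long along y, z 12 to 50 mm. Starts flat on the table, tongue roughly towards robot, in its own or the old filter's place.
- clean_filter_tip (a point): Middle of the lower edge of the tongue's end on the clean filter (x = -75 mm, y = 0, z = 0 in the filter's frame); axes as the filter's.
- cleaner: White air cleaner on its back, fixed, 260 x 150 x 74 mm. Origin: centre of its underside; x along its length (-x end roughly towards the robot), z up. Bay on top: side walls at y = +-53 mm, 74 mm high; black floor at z = 50 mm. Lip, strip and catch sit on one insert, up to 12 mm off nominal along x, either way: this is not measured, feel for the stop. Neither filter nor robot may press it with 25 N.
- lip (a point): Nominal middle of the free lower edge of the orange lip at the bay's -x end (cleaner x = -67.5 mm, z = 62 mm); the lip reaches from here to -x, 6 mm thick, 12 mm above the floor. Axes as the cleaner's. True edge up to 12 mm off along x. At full push the filter may be tilted up to 0.35 rad under it.
- strip (a point): Nominal foot, on the bay floor, of the face of the aluminium spring strip under the lip (cleaner x = -75.5 mm, z = 50 mm), 8 mm in from the lip's edge. It stays 8 mm from the true edge. The tongue's end pushes it up to 6 mm towards -x, 3 N at first and 8 N at the end, then meets a hard stop. Axes as the cleaner's.
- catch (a point): Nominal middle of the lower free edge of the fixed orange catch at the bay's +x end (cleaner x = +71.5 mm, z = 64 mm), 5 mm thick, 4 mm overhang, always 147 mm from the face of the relaxed strip. The filter passes it with the strip pushed in 3 to 6 mm; let go, it is pushed back under it. A filter hooked but tilted below 0.13 rad meets it. Axes as the cleaner's.
- old_filter: Used filter, grey frame with brown pleats, same shape as the clean one, lying flat on the table. Leave alone.
- screwdriver: Screwdriver lying on the table. Leave alone.
- tin: Copper-coloured tin, 56 mm wide, 50 mm high. Leave alone.
- spray_bottle: Bottle with blue cap, 60 mm wide, 170 mm high. Leave alone.
- offcut: Wooden offcut, 90 x 70 x 45 mm. Leave alone.
- jar: Jar with steel lid, 60 mm wide, 75 mm high. Leave alone.
- mug: White mug, 80 mm wide, 90 mm high. Leave alone.
Not all that is in view belongs to the job. Of the things that look like the clean_filter, the smaller one is meant.

How it is judged:
On the way:
1. the tongue is hooked under the orange lip with the other end raised (x of clean_filter_tip in the frame of cleaner between -0.102 and -0.0655 m and z of clean_filter_tip in the frame of cleaner between 0.046 and 0.06 m and y of clean_filter_tip in the frame of cleaner between -0.015 and 0.015 m and angle between clean_filter's own z axis and vertical above 0.1 rad), for 0.1 s.
At the end, for the whole second after the job is handed in: The clean filter lies at rest, flat (within 0.03 rad) on the bay floor (within 3 mm in height), tongue under the lip and other end under the catch: its centre within 17 mm of the cleaner's centre along its length and 8 mm across, and its length along the cleaner's within 0.09 rad (z of clean_filter in the frame of cleaner between 0.047 and 0.0525 m and x of clean_filter in the frame of cleaner between -0.017 and 0.017 m and y of clean_filter in the frame of cleaner between -0.008 and 0.008 m and x of clean_filter_tip in the frame of cleaner between -0.102 and -0.0595 m and angle between clean_filter's own z axis and vertical below 0.03 rad and angle between the x axis of clean_filter and the x axis of cleaner, either way round below 0.09 rad and linear speed of clean_filter below 0.01 m/s); the robot touches nothing.
It fails at once if the filter is pressed on the cleaner with 25 N or more (contact force between clean_filter and cleaner above 25 N).
It fails at once if the robot hits the cleaner with 25 N or more (contact force between any of the arm, the fingers and cleaner above 25 N).
It fails at once if the old filter or another bystander is moved more than 20 mm (distance of any of old_filter, screwdriver, tin, spray_bottle, offcut, jar, mug from where it was at the start of the episode above 0.02 m).
It also fails if it takes over 64 s, if anything falls off the work surface, if the arm or the gripper's body presses on something with over 40 N, if the wrist force passes 120 N, or if a joint passes its speed limit or range.

## Working session

There is one attempt and no reset: what is moved stays moved. The work goes in short steps, Python scripts to look and compute and a tool call to move; the robot and the scene stay as the last step left them, time stands still between calls to the robot, and variables do not carry over. Pictures are saved under pics/ and viewed, about 8 in all and at most 12, crops included, and the job is handed in when it is done.

Besides the shell and the picture viewer there is one more tool, called after "Call:" as name(argument=value, ...) on one line, values as JSON. play_rows: Moves the arm, as the interface text tells. Its arguments: {"type":"object","properties":{"increments":{"type":"string"},"hand":{"type":"number"},"newtons":{"type":"number"}},"required":["increments"]}

```bash
mkdir -p pics
cat > h.py <<'E'
import numpy as np, cv2
from bench import r, camera, order
def snap(n):
    c=camera(n); np.savez('last_%s.npz'%n,**c); return c
def load(n): return dict(np.load('last_%s.npz'%n))
def world(c,u,v,d=None):
    if d is None: 
        p=c['z_map'][max(0,int(v)-1):int(v)+2,max(0,int(u)-1):int(u)+2]; p=p[p>0]; d=np.median(p)
    K=c['mtx']; p=np.array([(u-K[0,2])/K[0,0]*d,-(v-K[1,2])/K[1,1]*d,-d])
    return c['rotation']@p+c['xyz']
def on_z(c,u,v,z):
    K=c['mtx']; p=c['rotation']@np.array([(u-K[0,2])/K[0,0],-(v-K[1,2])/K[1,1],-1]); return c['xyz']+p*(z-c['xyz'][2])/p[2]
def pix(c,P):
    q=c['rotation'].T@(np.array(P)-c['xyz']); K=c['mtx']; return K[0,0]*q[0]/-q[2]+K[0,2], K[1,1]*-q[1]/-q[2]+K[1,2]
E
python3 - <<'E'
from h import *
np.set_printoptions(precision=4,suppress=True)
for n in('top','side'):
    c=snap(n); cv2.imwrite('pics/%s0.png'%n,c['img']); print(n,[k for k in c],c['mtx'],c['xyz'],c['rotation'])
print(r.read_state(),r.pinch_z)
E
```

```text
top ['img', 'z_map', 'mtx', 'xyz', 'rotation'] [[585.0055   0.     329.8735]
 [  0.     585.0055 240.7173]
 [  0.       0.       1.    ]] [ 0.3662 -0.0017  1.6577] [[ 0.0085  0.9965 -0.0835]
 [-0.9998  0.0069 -0.0192]
 [-0.0186  0.0837  0.9963]]
side ['img', 'z_map', 'mtx', 'xyz', 'rotation'] [[465.0418   0.     317.6506]
 [  0.     465.0418 234.3751]
 [  0.       0.       1.    ]] [0.4359 0.7718 0.8891] [[-0.9978  0.0515 -0.0426]
 [-0.0668 -0.7276  0.6827]
 [ 0.0042  0.684   0.7294]]
{'time_s': 0.1, 'joint_positions': array([-0.9435,  0.3855,  0.0067, -0.0004, -1.194 , -0.2586]), 'joint_velocities': array([ 0.0007, -0.0017,  0.0039,  0.0021, -0.0011, -0.0008]), 'joint_efforts': array([ -0.0022, -39.3317,  18.8928,   4.198 ,  -0.0026,   0.    ]), 'position': array([ 0.2251, -0.5825,  0.2303]), 'ee_rot': array([[-0.9328, -0.3603, -0.0008],
       [-0.3603,  0.9328,  0.0018],
       [ 0.0001,  0.002 , -1.    ]]), 'ft_force': array([-0.0308, -0.8528, -0.3496]), 'moment': array([ 0.0183,  0.0524, -0.0015]), 'gripper_width': 0.08560476745112394} 0.0187
```

View pics/top0.png

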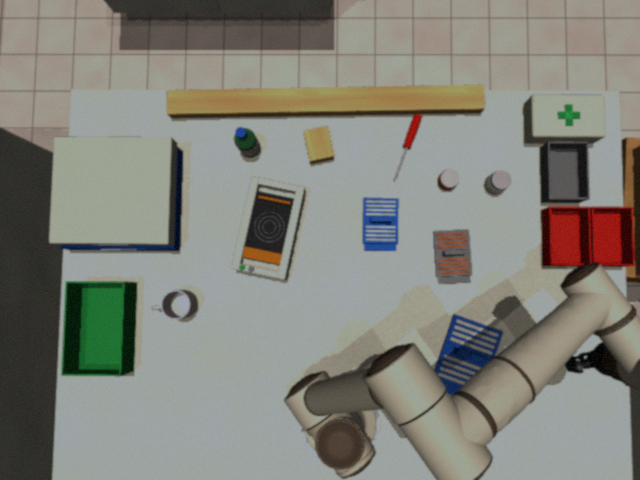

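View pics/side0.png

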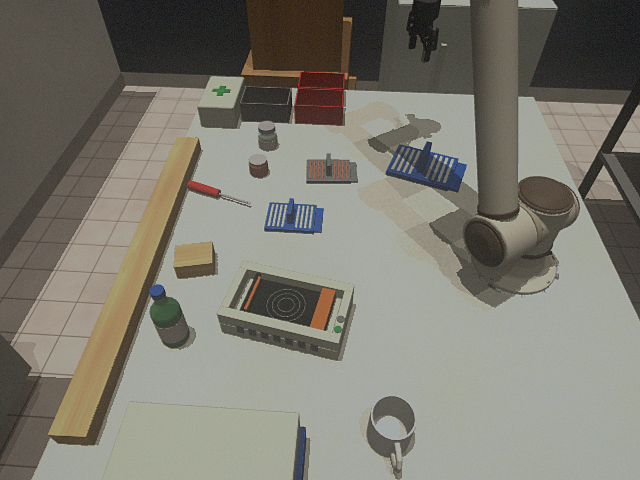

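Two things could be the clean filter: the blue one at top (380,222) and the larger blue one at (468,355). The grey one at (452,253) is the old filter. I choose the smaller, at (380,222), and check it with one close crop that also shows the cleaner.

Run:
```python
from h import *
c=load('top'); cv2.imwrite('pics/crop1.png',cv2.resize(c['img'][165:285,225:415],None,fx=4.2,fy=4.2,interpolation=cv2.INTER_CUBIC))
# blue mask of small filter; cleaner top mask by height
K=c['mtx'];h,w=c['z_map'].shape;u,v=np.meshgrid(np.arange(w),np.arange(h));d=c['z_map']
P=np.stack([(u-K[0,2])/K[0,0]*d,-(v-K[1,2])/K[1,1]*d,-d],-1)@c['rotation'].T+c['xyz']
np.set_printoptions(precision=4,suppress=True)
hsv=cv2.cvtColor(c['img'],cv2.COLOR_BGR2HSV)
m=(P[...,2]>0.006)&(d>0); m[:, :350]=0;m[:,410:]=0;m[:185]=0;m[260:]=0
pts=P[m]; print('filter z',np.percentile(pts[:,2],[5,50,95,99.5]))
low=pts; print(cv2.minAreaRect(low[:,:2].astype(np.float32)*1000))
rib=m&(P[...,2]>0.03); print('rib',rib.sum(),P[rib].mean(0),cv2.minAreaRect(P[rib][:,:2].astype(np.float32)*1000))
m=(P[...,2]>0.062)&(d>0); m[:,:225]=0;m[:,315:]=0;m[:165]=0;m[285:]=0
print('cleaner',np.percentile(P[m][:,2],[5,50,95]),cv2.minAreaRect(P[m][:,:2].astype(np.float32)*1000))
f=(P[...,2]<0.062)&(P[...,2]>.04);f[:,:225]=0;f[:,315:]=0;f[:165]=0;f[285:]=0
print('table z',np.median(P[300:330,230:300,2]))
```

```text
filter z [0.0066 0.0115 0.0432 0.0538]
((559.2559204101562, -110.27748107910156), (166.9483642578125, 211.2400665283203), 89.8463134765625)
rib 109 [ 0.5626 -0.1106  0.0463] ((563.0104370117188, -110.12789916992188), (58.580467224121094, 11.615899085998535), 89.89287567138672)
cleaner [0.0643 0.0715 0.0781] ((536.4380493164062, 200.74571228027344), (151.8534393310547, 260.64154052734375), 78.65876770019531)
table z -0.0012113193042733172
```

View pics/crop1.png

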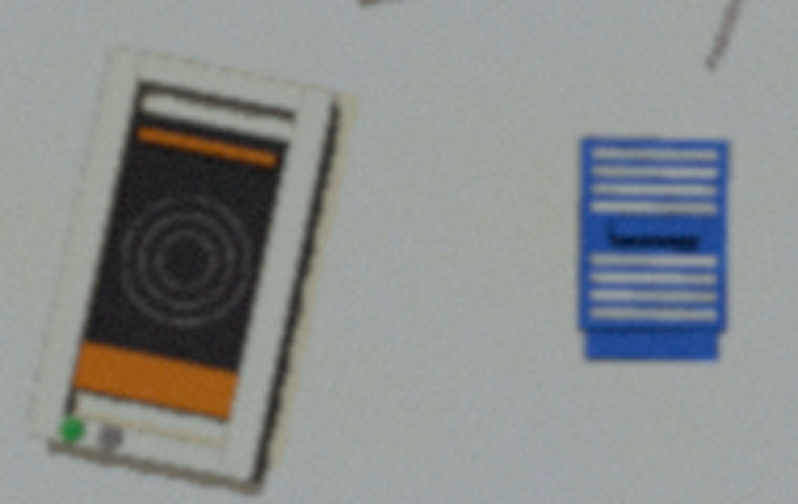

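The crop shows the small blue filter: tongue towards the robot at crop (650,345), rib at (655,238). In the cleaner the lip edge is at about (160,358) and the catch at (207,153). Next I work out the insert's offset and write a row planner.

```bash
cat >> h.py <<'E'
from scipy.spatial.transform import Rotation as Ro, Slerp
CP=np.array([.5364,.2007,0]); CY=np.deg2rad(-11.34)
RC=Ro.from_euler('z',CY).as_matrix()
def toolR(yaw,tilt=0):  # tool x=-y_f, y=-x_f, z=-z_f for a filter with yaw, tilt
    F=Ro.from_euler('z',yaw).as_matrix()@Ro.from_euler('y',-tilt).as_matrix()
    return F@np.array([[0,-1,0],[-1,0,0],[0,0,-1.]])
def plan(p,R,n):
    s=r.read_state(); p0=np.array(s['position']);R0=np.array(s['ee_rot'])
    S=Slerp([0,1],Ro.from_matrix([R0,R])); P,Q=p0,R0; out=[]
    for i in range(1,n+1):
        P2=p0+(p-p0)*i/n; Q2=S(i/n).as_matrix()
        d=Q.T@(P2-P)/.5; a=Ro.from_matrix(Q.T@Q2).as_rotvec()/(np.pi/2)
        out.append(np.r_[d,a]); P,Q=P2,Q2
    print(np.linalg.norm(p-p0)/n,'m/row'); print('; '.join(' '.join('%.4g'%round(x,4) for x in o) for o in out))
def st():
    s=r.read_state(); np.set_printoptions(precision=4,suppress=True); print(s['time_s'],s['position'],s['ft_force'],s['gripper_width'],'\n',s['ee_rot'],s['joint_positions']); return s
E
python3 - <<'E'
from h import *
np.set_printoptions(precision=4,suppress=True)
c=load('top'); k=4.2
f=lambda x,y:(225+(x+.5)/k-.5,165+(y+.5)/k-.5)
for n,x,y,z in [('lipL',80,345,.068),('lipR',238,372,.068),('catchL',138,140,.069),('catchR',274,165,.069),('lipback',150,400,.068)]:
    w=on_z(c,*f(x,y),z); print(n,RC.T@(w-CP))
for n,x,y,z in [('filt TL',583,138,.012),('TR',730,143,.012),('BL',580,330,.012),('BR',724,331,.012),('tongue',652,359,.006)]:
    print(n,on_z(c,*f(x,y),z))
plan(np.array([.5626,-.1106,.2]),toolR(0),15)
E
```

```text
lipL [-0.0665  0.0516  0.068 ]
lipR [-0.0628 -0.053   0.068 ]
catchL [0.0725 0.0433 0.069 ]
catchR [ 0.0744 -0.0474  0.069 ]
lipback [-0.0922 -0.0008  0.068 ]
filt TL [ 0.628  -0.0642  0.012 ]
TR [ 0.6252 -0.1634  0.012 ]
BL [ 0.4979 -0.0627  0.012 ]
BR [ 0.4979 -0.1592  0.012 ]
tongue [ 0.4791 -0.1114  0.006 ]
0.03873005707719793 m/row
-0.0646 0.0425 0.0041 0.0001 0 -0.051; -0.0678 0.0372 0.0041 0.0001 0 -0.051; -0.0706 0.0316 0.0041 0.0001 0 -0.051; -0.0729 0.0259 0.0041 0.0001 0 -0.051; -0.0747 0.0199 0.0041 0.0001 0 -0.051; -0.0761 0.0139 0.0041 0.0001 0 -0.051; -0.077 0.0078 0.0041 0.0001 0 -0.051; -0.0773 0.0016 0.0041 0.0001 0 -0.051; -0.0772 -0.0046 0.0041 0.0001 0 -0.051; -0.0766 -0.0108 0.0041 0.0001 0 -0.051; -0.0755 -0.0169 0.004 0.0001 0 -0.051; -0.0739 -0.0229 0.004 0.0001 0 -0.051; -0.0718 -0.0287 0.004 0.0001 0 -0.051; -0.0693 -0.0344 0.004 0.0001 0 -0.051; -0.0663 -0.0398 0.004 0.0001 0 -0.051
```

Call:
play_rows(increments="-0.065 0.0425 0.004 0 0 -0.051; -0.068 0.037 0.004 0 0 -0.051; -0.0705 0.0315 0.004 0 0 -0.051; -0.073 0.026 0.004 0 0 -0.051; -0.075 0.02 0.004 0 0 -0.051; -0.076 0.014 0.004 0 0 -0.051; -0.077 0.008 0.004 0 0 -0.051; -0.0775 0.0015 0.004 0 0 -0.051; -0.077 -0.0045 0.004 0 0 -0.051; -0.0765 -0.011 0.004 0 0 -0.051; -0.0755 -0.017 0.004 0 0 -0.051; -0.074 -0.023 0.004 0 0 -0.051; -0.072 -0.0285 0.004 0 0 -0.051; -0.069 -0.0345 0.004 0 0 -0.051; -0.066 -0.04 0.004 0 0 -0.051; 0 0 0 0 0 0", hand=0, newtons=40)

```text
time_s: 1.7
position: [0.5617, -0.0837, 0.1921]
ee_rot: [[0.045, -0.999, -0.012], [-0.999, -0.045, 0.009], [-0.009, 0.011, -1.0]]
ft_force: [0.5, -0.1, 0.8]
gripper_width: 0.0856
```

Run:
```python
from h import *
st(); c=snap('side')
# cleaner edges on clear top image (arm may hide filter)
c0=load('top'); K=c0['mtx']; d=c0['z_map'];h,w=d.shape;u,v=np.meshgrid(np.arange(w),np.arange(h))
P=np.stack([(u-K[0,2])/K[0,0]*d,-(v-K[1,2])/K[1,1]*d,-d],-1)@c0['rotation'].T+c0['xyz']
img=c0['img'].astype(float); b,g,rr=img[...,0],img[...,1],img[...,2]
reg=np.zeros((h,w),bool);reg[165:285,225:315]=1
org=reg&(rr>150)&(b<90)&(rr-b>90)
n,lab,stt,cen=cv2.connectedComponentsWithStats(org.astype(np.uint8))
for i in range(1,n):
    if stt[i,4]>20:
        q=np.argwhere(lab==i)[:,::-1]; W=np.array([on_z(c0,a,bb,.0685) for a,bb in q]); print('orange',stt[i,4],[RC.T@(W.mean(0)-CP)],cv2.minAreaRect(W[:,:2].astype(np.float32)*1000))
dark=reg&(img.max(-1)<90)&(abs(P[...,2]-.05)<.008)
n,lab,stt,cen=cv2.connectedComponentsWithStats(dark.astype(np.uint8)); i=1+np.argmax(stt[1:,4])
q=np.argwhere(lab==i)[:,::-1]; W=np.array([on_z(c0,a,bb,.05) for a,bb in q]);print('floor',stt[i,4],RC.T@(W.mean(0)-CP),cv2.minAreaRect(W[:,:2].astype(np.float32)*1000))
# bay floor rows: mid of dark per image row -> line
rows=[(np.mean(q[q[:,1]==y,0]),y) for y in np.unique(q[:,1])[6:-8]]
L=np.array([on_z(c0,a,bb,.05) for a,bb in rows]); s=np.polyfit(L[:,0],L[:,1],1); print('axis yaw deg',np.degrees(np.arctan(s[0])),'y at cx',np.polyval(s,CP[0]))
plan(np.array([.5626,-.1106,.022]),toolR(0),6)
cv2.imwrite('pics/s1.png',cv2.resize(c['img'][100:300,180:400],None,fx=3.4,fy=3,interpolation=cv2.INTER_CUBIC))
```

```text
1.7 [ 0.5617 -0.0837  0.1921] [ 0.4833 -0.1477  0.8099] 0.08555350251577437 
 [[ 0.045  -0.9989 -0.0115]
 [-0.9989 -0.0451  0.0087]
 [-0.0092  0.0111 -0.9999]] [ 0.1317  0.3259 -0.1799 -0.0115 -1.0753 -0.0811]
orange 304 [array([-0.0787, -0.0018,  0.0685])] ((458.7265319824219, 214.26336669921875), (98.91747283935547, 23.145111083984375), 78.55845642089844)
floor 1791 [0.007  0.0014 0.05  ] ((545.02783203125, 200.79327392578125), (105.03766632080078, 141.90354919433594), 78.62870025634766)
axis yaw deg -10.440683208148068 y at cx 0.20239755863669967
0.028674254992339637 m/row
0.0091 -0.001 0.0566 0.0013 0.0009 0.0045; 0.009 -0.001 0.0566 0.0013 0.0009 0.0045; 0.0089 -0.0009 0.0566 0.0013 0.0009 0.0045; 0.0088 -0.0009 0.0567 0.0013 0.0009 0.0045; 0.0087 -0.0008 0.0567 0.0013 0.0009 0.0045; 0.0086 -0.0008 0.0567 0.0013 0.0009 0.0045
```

View pics/s1.png

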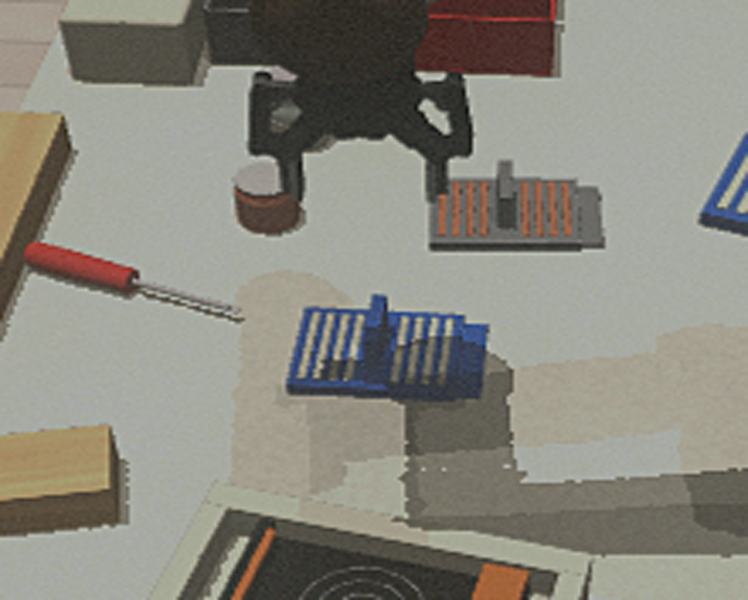

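The side picture shows the small filter at crop (385,350), its rib upright and clear of everything, with the gripper above and to the side of it. I descend with a y correction.

Call:
play_rows(increments="0.0135 0 0.05 0.0015 0.001 0.007; 0.0135 0 0.05 0.0015 0.001 0.007; 0.0135 0 0.05 0.0015 0.001 0.007; 0.0135 0 0.04 0.0015 0.001 0.007; 0 0 0.03 0 0 0; 0 0 0 0 0 0; 0 0 0 0 0 0")

```text
time_s: 2.45
position: [0.5563, -0.117, 0.0786]
ee_rot: [[-0.012, -1.0, -0.005], [-1.0, 0.012, 0.002], [-0.002, 0.005, -1.0]]
ft_force: [0.5, -0.3, 0.4]
gripper_width: 0.0853
```

Run:
```python
from h import *
st(); plan(np.array([.5626,-.1106,.02]),toolR(0),4)
```

```text
2.45 [ 0.5563 -0.117   0.0786] [ 0.4708 -0.2727  0.4433] 0.08534950744666407 
 [[-0.0121 -0.9999 -0.005 ]
 [-0.9999  0.0121  0.0021]
 [-0.0021  0.005  -1.    ]] [ 0.0763  0.4473 -0.3213 -0.0035 -0.8071 -0.086 ]
0.014833509363398781 m/row
-0.0032 -0.0033 0.0293 0.0008 0.0003 -0.0019; -0.0032 -0.0032 0.0293 0.0008 0.0003 -0.0019; -0.0032 -0.0032 0.0293 0.0008 0.0003 -0.0019; -0.0032 -0.0032 0.0293 0.0008 0.0003 -0.0019
```

Call:
play_rows(increments="-0.003 -0.0032 0.0285 0.0008 0.0003 -0.002; -0.003 -0.0032 0.0285 0.0008 0.0003 -0.002; -0.003 -0.0032 0.0285 0.0008 0.0003 -0.002; -0.002 -0.0032 0.028 0.0008 0.0003 -0.002; 0 0 0 0 0 0; 0 0 0 0 0 0")

```text
time_s: 3.05
position: [0.567, -0.1131, 0.0283]
ee_rot: [[-0.001, -1.0, 0.014], [-1.0, 0.001, -0.0], [0.0, -0.014, -1.0]]
ft_force: [0.3, 0.2, -0.0]
gripper_width: 0.0852
```

Run:
```python
from h import *
st()
```

```text
3.05 [ 0.567  -0.1131  0.0283] [ 0.2632  0.2291 -0.0093] 0.08523354997435514 
 [[-0.0012 -0.9999  0.0138]
 [-1.      0.0012 -0.0001]
 [ 0.0001 -0.0138 -0.9999]] [ 0.0838  0.5221 -0.3555  0.0021 -0.6795 -0.0866]
```

Call:
play_rows(increments="0 0.0045 0.008 -0.0044 0 0; 0 0.0035 0.008 -0.0035 0 0; 0 0 0 0 0 0; 0 0 0 0 0 0")

```text
time_s: 3.45
position: [0.5644, -0.1134, 0.023]
ee_rot: [[-0.001, -1.0, 0.006], [-1.0, 0.001, 0.0], [-0.0, -0.006, -1.0]]
ft_force: [-0.1, 0.0, -0.2]
gripper_width: 0.0855
```

Call:
play_rows(increments="0 0 0 0 0 0; 0 0 0 0 0 0; 0 0 0 0 0 0; 0 0 0 0 0 0; 0 0 0 0 0 0; 0 0 0 0 0 0; 0 0 0 0 0 0; 0 0 0 0 0 0", hand=1, newtons=50)

```text
time_s: 4.25
position: [0.5647, -0.1133, 0.0235]
ee_rot: [[-0.001, -1.0, 0.006], [-1.0, 0.001, -0.0], [0.0, -0.006, -1.0]]
ft_force: [-0.9, 0.3, 0.3]
gripper_width: 0.011
```

Call:
play_rows(increments="0 0 -0.03 0 0 0; 0 0 -0.05 0 0 0; 0 0 -0.06 0 0 0; 0 0 -0.06 0 0 0; 0 0 -0.05 0 0 0; 0 0 0 0 0 0")

```text
time_s: 4.85
position: [0.5592, -0.113, 0.1458]
ee_rot: [[-0.004, -1.0, -0.008], [-1.0, 0.004, 0.002], [-0.002, 0.008, -1.0]]
ft_force: [0.8, 0.0, -2.8]
gripper_width: 0.0113
```

```bash
cat >> h.py <<'E'
CY=np.deg2rad(-11.4); RC=Ro.from_euler('z',CY).as_matrix()
G=np.array([.010,0,.0235])   # TCP in filter frame
def tcp_for(tx,tz,tilt,y=0):
    F=RC@Ro.from_euler('y',-tilt).as_matrix()
    return CP+RC@np.array([tx,y,tz])+F@(G+[.075,0,0]), toolR(CY,tilt)
def tip():
    s=r.read_state(); R=np.array(s['ee_rot']); M=np.array([[0,-1,0],[-1,0,0],[0,0,-1.]]); F=R@M.T
    t=np.array(s['position'])+F@(-G-[.075,0,0]); e=RC.T@F
    print('t %.2f'%s['time_s'],'tip mm',np.round(RC.T@(t-CP)*1000,1),'tilt %.3f roll %.3f yaw %.3f'%(np.arctan2(e[2,0],e[0,0]),e[2,1],e[1,0]),'F(cl)',np.round(RC.T@s['ft_force'],1),'w',round(s['gripper_width'],4))
E
python3 - <<'E'
from h import *
st();tip(); plan(*tcp_for(-.053,.110,.25),12)
E
```

```text
4.85 [ 0.5592 -0.113   0.1458] [ 0.8007  0.0484 -2.7726] 0.011304284738728727 
 [[-0.004  -1.     -0.0084]
 [-1.      0.004   0.002 ]
 [-0.0019  0.0084 -1.    ]] [ 0.083   0.3727 -0.2406 -0.0032 -0.9657 -0.0851]
t 4.85 tip mm [   0.8 -319.5  123. ] tilt -0.009 roll 0.002 yaw 0.194 F(cl) [ 0.8  0.2 -2.8] w 0.0113
0.02576482823052258 m/row
-0.0515 0.0002 -0.0012 0.0137 0.0014 0.0103; -0.0515 0.001 -0.0013 0.0137 0.0014 0.0103; -0.0515 0.0018 -0.0015 0.0137 0.0014 0.0103; -0.0514 0.0026 -0.0016 0.0137 0.0014 0.0103; -0.0514 0.0034 -0.0018 0.0137 0.0014 0.0103; -0.0513 0.0042 -0.002 0.0137 0.0014 0.0103; -0.0512 0.0049 -0.0022 0.0137 0.0014 0.0103; -0.0512 0.0057 -0.0024 0.0137 0.0014 0.0103; -0.051 0.0065 -0.0027 0.0137 0.0014 0.0103; -0.0509 0.0073 -0.0029 0.0137 0.0014 0.0103; -0.0508 0.008 -0.0032 0.0137 0.0014 0.0103; -0.0507 0.0088 -0.0035 0.0137 0.0014 0.0103
```

Call:
play_rows(increments="-0.04 0 -0.002 0.0137 0.0014 0.0103; -0.0515 0.001 -0.002 0.0137 0.0014 0.0103; -0.0515 0.002 -0.002 0.0137 0.0014 0.0103; -0.0515 0.0025 -0.002 0.0137 0.0014 0.0103; -0.0515 0.0035 -0.002 0.0137 0.0014 0.0103; -0.0515 0.004 -0.002 0.0137 0.0014 0.0103; -0.051 0.005 -0.002 0.0137 0.0014 0.0103; -0.051 0.0055 -0.0025 0.0137 0.0014 0.0103; -0.051 0.0065 -0.0025 0.0137 0.0014 0.0103; -0.051 0.0075 -0.003 0.0137 0.0014 0.0103; -0.04 0.008 -0.003 0.0137 0.0014 0.0103; -0.02 0.005 -0.002 0.01 0.001 0.008; 0 0 0 0 0 0; 0 0 0 0 0 0")

```text
time_s: 6.25
position: [0.5412, 0.1743, 0.1243]
ee_rot: [[-0.211, -0.957, 0.198], [-0.977, 0.203, -0.063], [0.02, -0.207, -0.978]]
ft_force: [-0.3, -0.4, -3.6]
gripper_width: 0.011
```

Run:
```python
from h import *
tip(); plan(*tcp_for(-.053,.100,.25),3)
c=snap('top'); cv2.imwrite('pics/t2.png',cv2.resize(c['img'][165:285,205:335],None,fx=5,fy=5,interpolation=cv2.INTER_CUBIC))
```

```text
t 6.25 tip mm [-68.4 -24.7  83.8] tilt 0.208 roll -0.020 yaw -0.009 F(cl) [-0.2 -0.4 -3.6] w 0.011
0.011486327441184547 m/row
-0.0165 -0.0114 -0.0112 0.0089 -0.0049 -0.0019; -0.0165 -0.0116 -0.0109 0.0089 -0.0049 -0.0019; -0.0166 -0.0118 -0.0106 0.0089 -0.0049 -0.0019
```

View pics/t2.png

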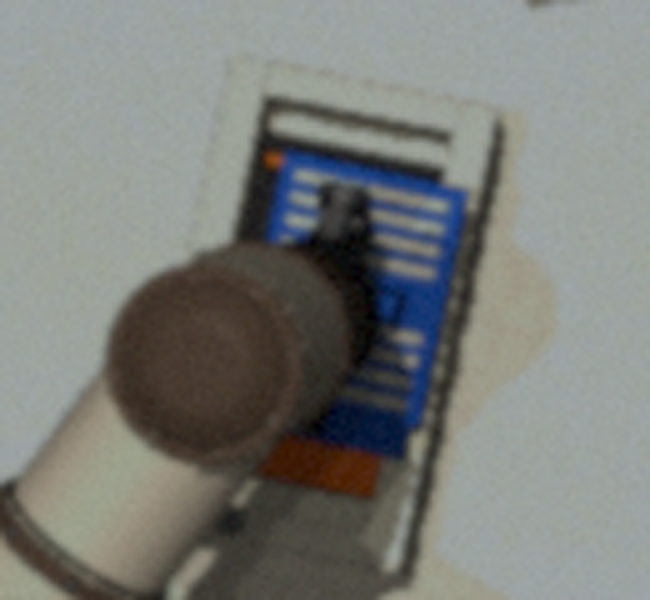

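The filter is over the bay, still about 25 mm too far towards -y; its far corners are at crop (285,155) and (465,188). I correct it, with more height and tilt.

Call:
play_rows(increments="-0.016 -0.011 -0.01 0.009 -0.005 -0.002; -0.016 -0.011 -0.01 0.009 -0.005 -0.002; -0.014 -0.009 -0.01 0.007 -0.004 -0.002; 0 0 0 0 0 0; 0 0 0 0 0 0")

```text
time_s: 6.8
position: [0.5597, 0.1941, 0.1434]
ee_rot: [[-0.2, -0.949, 0.243], [-0.98, 0.194, -0.049], [-0.001, -0.248, -0.969]]
ft_force: [0.8, -0.9, -4.5]
gripper_width: 0.0113
```

Run:
```python
from h import *
tip(); plan(*tcp_for(-.053,.090,.25),3)
c=snap('top'); cv2.imwrite('pics/t3.png',cv2.resize(c['img'][170:270,215:320],None,fx=6,fy=6,interpolation=cv2.INTER_CUBIC))
s=r.read_state()
M=np.array([[0,-1,0],[-1,0,0],[0,0,-1.]]);F=np.array(s['ee_rot'])@M.T
for y in(.05,-.05):
    for x in (.075,-.055): 
        p=s['position']+F@(np.array([x,y,.012])-G); q=pix(c,p); print('pred',x,y,(q[0]-215+.5)*6-.5,(q[1]-170+.5)*6-.5)
for y in(.075,-.075):
    p=CP+RC@[.13,y,.074]; q=pix(c,p); print('cl',y,(q[0]-215+.5)*6-.5,(q[1]-170+.5)*6-.5)
for y in(.053,-.053):
  for x in (0.1,.05):
    p=CP+RC@[x,y,.074]; q=pix(c,p); print('bay',x,y,(q[0]-215+.5)*6-.5,(q[1]-170+.5)*6-.5)
```

```text
t 6.80 tip mm [-52.4  -1.6  99.6] tilt 0.250 roll 0.001 yaw -0.003 F(cl) [ 0.9 -0.8 -4.5] w 0.0113
0.003262727986203624 m/row
-0.0012 0.002 0.0061 -0.0001 0.0001 -0.0005; -0.0012 0.002 0.0061 -0.0001 0.0001 -0.0005; -0.0012 0.002 0.0061 -0.0001 0.0001 -0.0005
pred 0.075 0.05 229.60743715529043 99.93190768562187
pred -0.055 0.05 178.27138261351843 388.27145681707185
pred 0.075 -0.05 453.3661709257119 146.54235064931868
pred -0.055 -0.05 398.69565092717903 434.8469233388272
cl 0.075 215.74884012625444 32.90064060922589
cl -0.075 535.4238010207494 98.50243358141114
bay 0.1 0.053 248.36898735022697 105.90370785680994
bay 0.05 0.053 224.72104473770082 211.99679736281303
bay 0.1 -0.053 474.569658948011 152.47830177303229
bay 0.05 -0.053 451.41900586643123 258.9338597746885
```

View pics/t3.png

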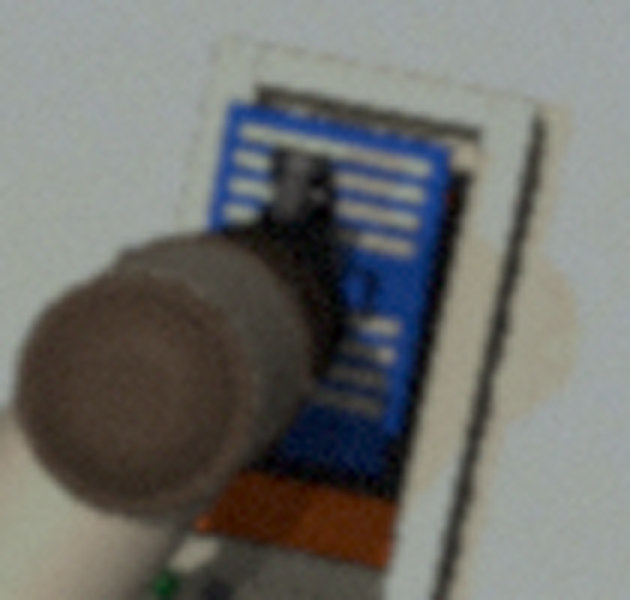

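Filter corners seen at (229,103) and (452,147) agree with the prediction within 0.5 mm across. The bay sits about 1 mm towards -y of my model, so the present y is right. I lower the tip into the bay in front of the lip.

Call:
play_rows(increments="0 0.0045 0.018 0 0 0; 0 0.0045 0.018 0 0 0; 0 0.0045 0.018 0 0 0; 0 0.0045 0.014 0 0 0; 0 0 0 0 0 0; 0 0 0 0 0 0")

```text
time_s: 7.45
position: [0.5582, 0.193, 0.1033]
ee_rot: [[-0.2, -0.95, 0.24], [-0.98, 0.194, -0.051], [0.002, -0.245, -0.97]]
ft_force: [0.5, 0.9, -2.1]
gripper_width: 0.0112
```

Run:
```python
from h import *
tip(); plan(*tcp_for(-.052,.054,.25,-.0012),2)
```

```text
t 7.45 tip mm [-53.7  -3.1  59.7] tilt 0.248 roll -0.002 yaw -0.002 F(cl) [ 0.3  1.  -2.1] w 0.0112
0.003037564603451858 m/row
-0.0021 -0.0002 0.0057 0.0008 -0.0008 -0.0007; -0.0021 -0.0002 0.0057 0.0008 -0.0008 -0.0007
```

Call:
play_rows(increments="-0.002 0 0.005 0.0008 -0.0008 -0.0007; -0.002 0 0.0045 0.0008 -0.0008 -0.0007; 0 0 0 0 0 0; 0 0 0 0 0 0")

```text
time_s: 7.85
position: [0.5606, 0.1954, 0.0991]
ee_rot: [[-0.197, -0.949, 0.244], [-0.98, 0.191, -0.048], [-0.002, -0.249, -0.968]]
ft_force: [0.4, 0.0, -3.7]
gripper_width: 0.0114
```

Run:
```python
from h import *
tip(); plan(*tcp_for(-.060,.054,.25,-.0012),2)
```

```text
t 7.85 tip mm [-51.7  -0.4  55.2] tilt 0.252 roll 0.002 yaw 0.000 F(cl) [ 0.3  0.1 -3.7] w 0.0114
0.004176659019542489 m/row
0.0008 0.0083 -0.0008 -0.0005 0.0005 0; 0.0008 0.0083 -0.0008 -0.0005 0.0005 0
```

Call:
play_rows(increments="0 0.001 0.004 0 0 0; 0 0 0 0 0 0; 0 0 0 0 0 0")

```text
time_s: 8.15
position: [0.5608, 0.1957, 0.0974]
ee_rot: [[-0.197, -0.949, 0.245], [-0.98, 0.191, -0.047], [-0.002, -0.25, -0.968]]
ft_force: [0.0, 0.1, -2.8]
gripper_width: 0.0115
```

```bash
python3 -c "
from h import *
tip()"
```

```text
t 8.15 tip mm [-51.5  -0.1  53.4] tilt 0.252 roll 0.002 yaw -0.000 F(cl) [ 0.   0.1 -2.8] w 0.0115
```

Call:
play_rows(increments="0 0.001 0.003 0 0 0; 0 0 0 0 0 0; 0 0 0 0 0 0")

```text
time_s: 8.45
position: [0.5608, 0.1957, 0.0958]
ee_rot: [[-0.197, -0.949, 0.245], [-0.98, 0.191, -0.047], [-0.003, -0.25, -0.968]]
ft_force: [-0.3, -0.1, -3.0]
gripper_width: 0.0111
```

```bash
python3 -c "
from h import *
tip()"
```

```text
t 8.45 tip mm [-51.6  -0.   51.8] tilt 0.253 roll 0.003 yaw -0.000 F(cl) [-0.3 -0.2 -3. ] w 0.0111
```

Call:
play_rows(increments="0.001 0.008 -0.001 0 0 0; 0.001 0.008 -0.001 0 0 0; 0 0.006 -0.0015 0 0 0; 0 0 0 0 0 0; 0 0 0 0 0 0")

```text
time_s: 8.95
position: [0.5484, 0.1969, 0.0947]
ee_rot: [[-0.197, -0.949, 0.245], [-0.98, 0.191, -0.047], [-0.002, -0.25, -0.968]]
ft_force: [-0.2, 0.3, -2.9]
gripper_width: 0.0111
```

```bash
python3 -c "
from h import *
tip()"
```

```text
t 8.95 tip mm [-63.9  -1.3  50.7] tilt 0.252 roll 0.002 yaw 0.000 F(cl) [-0.3  0.2 -2.9] w 0.0111
```

Call:
play_rows(increments="0 0.005 -0.0012 0 0 0; 0 0.005 -0.0012 0 0 0; 0 0.004 -0.001 0 0 0; 0 0 0 0 0 0; 0 0 0 0 0 0")

```text
time_s: 9.45
position: [0.5421, 0.1988, 0.0953]
ee_rot: [[-0.196, -0.949, 0.247], [-0.981, 0.19, -0.046], [-0.003, -0.252, -0.968]]
ft_force: [2.3, -1.5, -5.5]
gripper_width: 0.0112
```

```bash
python3 -c "
from h import *
tip()"
```

```text
t 9.45 tip mm [-70.4  -0.8  51.2] tilt 0.254 roll 0.003 yaw 0.001 F(cl) [ 2.6 -1.  -5.5] w 0.0112
```

Call:
play_rows(increments="0 0.004 -0.001 0 0 0; 0 0.004 -0.001 0 0 0; 0 0 0 0 0 0; 0 0 0 0 0 0")

```text
time_s: 9.85
position: [0.5393, 0.1994, 0.0956]
ee_rot: [[-0.196, -0.948, 0.249], [-0.981, 0.19, -0.046], [-0.004, -0.253, -0.967]]
ft_force: [5.7, -2.4, -5.7]
gripper_width: 0.011
```

```bash
python3 -c "
from h import *
tip()"
```

```text
t 9.85 tip mm [-73.2  -0.7  51.4] tilt 0.256 roll 0.004 yaw 0.001 F(cl) [ 6.1 -1.2 -5.7] w 0.011
```

Call:
play_rows(increments="0 0.004 0.0005 0 0 0; 0 0 0 0 0 0; 0 0 0 0 0 0")

```text
time_s: 10.15
position: [0.5389, 0.1995, 0.0959]
ee_rot: [[-0.196, -0.948, 0.251], [-0.981, 0.19, -0.047], [-0.004, -0.256, -0.967]]
ft_force: [4.1, -2.3, -6.3]
gripper_width: 0.0111
```

```bash
python3 -c "
from h import *
tip()"
```

```text
t 10.15 tip mm [-73.5  -0.7  51.4] tilt 0.258 roll 0.004 yaw 0.001 F(cl) [ 4.4 -1.4 -6.3] w 0.0111
```

Call:
play_rows(increments="0 0.004 0.0005 0 0 0; 0 0 0 0 0 0; 0 0 0 0 0 0")

```text
time_s: 10.45
position: [0.5386, 0.1995, 0.096]
ee_rot: [[-0.196, -0.947, 0.253], [-0.981, 0.19, -0.047], [-0.004, -0.258, -0.966]]
ft_force: [5.4, -2.3, -6.5]
gripper_width: 0.0113
```

```bash
python3 -c "
from h import *
tip();c=snap('side');x,y=pix(c,CP+RC@[-.05,0,.07]);x=int(x);y=int(y);print(x,y);cv2.imwrite('pics/s4.png',cv2.resize(c['img'][y-60:y+50,x-100:x+60],None,fx=5,fy=5,interpolation=cv2.INTER_CUBIC))"
```

```text
t 10.45 tip mm [-73.7  -0.7  51.4] tilt 0.261 roll 0.004 yaw 0.001 F(cl) [ 5.8 -1.2 -6.5] w 0.0113
309 305
```

View pics/s4.png

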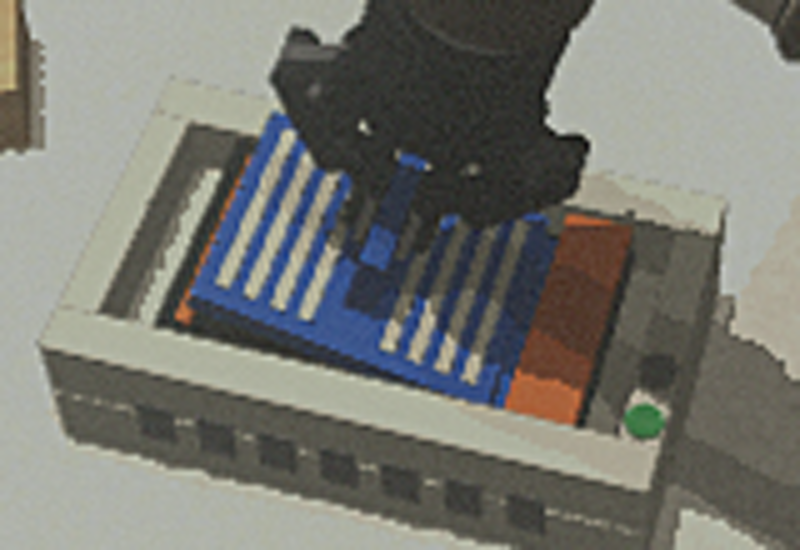

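The picture shows the tongue under the lip, with the lip's edge at (510,395) and the frame's shoulder at (490,385); only a few mm of tongue are exposed and the far end is raised clear of the catch. I take off some tilt while pushing on to feel for the stop.

```bash
python3 -c "
from h import *
plan(*tcp_for(-.0755,.0505,.20,-.001),3)"
```

```text
0.0018979674500903714 m/row
0.0002 0.0005 0.0038 -0.0129 0.0009 0.0002; 0.0002 0.0004 0.0038 -0.0129 0.0009 0.0002; 0.0002 0.0003 0.0038 -0.0129 0.0009 0.0002
```

Call:
play_rows(increments="0 0.001 0.0035 -0.013 0.001 0; 0 0.001 0.0035 -0.013 0.001 0; 0 0.001 0.0035 -0.013 0.001 0; 0 0.002 0 0 0 0")

```text
time_s: 10.9
position: [0.5399, 0.1998, 0.0914]
ee_rot: [[-0.195, -0.961, 0.196], [-0.981, 0.191, -0.038], [-0.001, -0.2, -0.98]]
ft_force: [5.7, -3.6, -4.4]
gripper_width: 0.0108
```

```bash
python3 -c "
from h import *
tip()"
```

```text
t 10.90 tip mm [-75.   -0.3  51.4] tilt 0.201 roll 0.001 yaw 0.002 F(cl) [ 6.2 -2.4 -4.4] w 0.0108
```

Call:
play_rows(increments="0 0.004 -0.001 0 0 0; 0 0.004 -0.001 0 0 0")

```text
time_s: 11.1
position: [0.5377, 0.2003, 0.0921]
ee_rot: [[-0.195, -0.961, 0.198], [-0.981, 0.191, -0.038], [-0.001, -0.202, -0.979]]
ft_force: [8.6, -5.1, -6.7]
gripper_width: 0.0118
```

```bash
python3 -c "
from h import *
tip()"
```

```text
t 11.10 tip mm [-77.1  -0.3  51.9] tilt 0.203 roll 0.001 yaw 0.003 F(cl) [ 9.5 -3.3 -6.7] w 0.0118
```

Call:
play_rows(increments="0.002 0.004 0 -0.001 0 0; 0.001 0.004 0 -0.001 0 0")

```text
time_s: 11.3
position: [0.5373, 0.2005, 0.0927]
ee_rot: [[-0.193, -0.96, 0.202], [-0.981, 0.19, -0.035], [-0.005, -0.205, -0.979]]
ft_force: [11.3, -5.1, -7.6]
gripper_width: 0.0115
```

```bash
python3 -c "
from h import *
tip()"
```

```text
t 11.30 tip mm [-77.4  -0.3  52.3] tilt 0.206 roll 0.005 yaw 0.004 F(cl) [12.1 -2.8 -7.6] w 0.0115
```

Call:
play_rows(increments="0.001 0.004 0 -0.001 0 0; 0 0.004 0 -0.001 0 0")

```text
time_s: 11.5
position: [0.5371, 0.2008, 0.0933]
ee_rot: [[-0.192, -0.96, 0.205], [-0.981, 0.189, -0.033], [-0.007, -0.207, -0.978]]
ft_force: [11.9, -6.9, -7.1]
gripper_width: 0.0112
```

```bash
python3 -c "
from h import *
tip()"
```

```text
t 11.50 tip mm [-77.7   0.   52.7] tilt 0.209 roll 0.007 yaw 0.004 F(cl) [13.  -4.4 -7.1] w 0.0112
```

The stop is felt at tip x of about -77.2 mm (force jumps from 8 to 12 N), so the strip's relaxed face is at about -71.2. The swing must be made with the tip between -74.5 and -77. I start the swing, easing slightly off the stop.

```bash
python3 -c "
from h import *
plan(*tcp_for(-.0765,.0505,.14,-.001),4)"
```

```text
0.0021454376192083357 m/row
0.0006 -0.001 0.0041 -0.0109 0.0012 0.0007; 0.0006 -0.0011 0.0041 -0.0109 0.0012 0.0007; 0.0006 -0.0012 0.0041 -0.0109 0.0012 0.0007; 0.0006 -0.0013 0.0041 -0.0109 0.0012 0.0007
```

Call:
play_rows(increments="0.001 0 0.004 -0.011 0.0015 0; 0.001 0 0.004 -0.011 0.0015 0; 0.001 0 0.004 -0.011 0.0015 0; 0.001 0 0.004 -0.011 0.001 0")

```text
time_s: 11.9
position: [0.5428, 0.1993, 0.0873]
ee_rot: [[-0.192, -0.971, 0.143], [-0.981, 0.191, -0.024], [-0.004, -0.145, -0.989]]
ft_force: [4.8, -2.5, -3.3]
gripper_width: 0.0106
```

```bash
python3 -c "
from h import *
tip()
plan(*tcp_for(-.0763,.0505,.07,-.001),4)"
```

```text
t 11.90 tip mm [-74.1  -0.4  51.7] tilt 0.146 roll 0.004 yaw 0.005 F(cl) [ 5.2 -1.5 -3.3] w 0.0106
0.0018630629190772036 m/row
0.0005 0.0004 0.0037 -0.012 0.0007 0.0008; 0.0005 0.0003 0.0037 -0.012 0.0007 0.0008; 0.0005 0.0003 0.0037 -0.012 0.0007 0.0008; 0.0005 0.0002 0.0037 -0.012 0.0007 0.0008
```

Call:
play_rows(increments="0.001 0.005 -0.0005 0 0.001 0; 0 0.004 0 0 0.001 0; 0 0.0015 0.002 -0.006 0 0; 0 0.0018 0.0037 -0.011 0.001 0")

```text
time_s: 12.3
position: [0.5418, 0.1998, 0.0858]
ee_rot: [[-0.192, -0.974, 0.124], [-0.981, 0.191, -0.022], [-0.002, -0.126, -0.992]]
ft_force: [6.6, -4.8, -2.7]
gripper_width: 0.011
```

```bash
python3 -c "
from h import *
tip()
plan(*tcp_for(-.0763,.0505,.07,-.001),4)"
```

```text
t 12.30 tip mm [-75.9  -0.3  51.8] tilt 0.126 roll 0.002 yaw 0.006 F(cl) [ 7.4 -3.4 -2.7] w 0.011
0.001546454125659232 m/row
0.0006 -0.0003 0.003 -0.0089 0.0004 0.0009; 0.0006 -0.0003 0.003 -0.0089 0.0004 0.0009; 0.0006 -0.0004 0.003 -0.0089 0.0004 0.0009; 0.0006 -0.0004 0.003 -0.0089 0.0004 0.0009
```

Call:
play_rows(increments="0.001 0.0022 0.003 -0.009 0.0005 0; 0.001 0.0022 0.003 -0.009 0.0005 0")

```text
time_s: 12.5
position: [0.5428, 0.1994, 0.0839]
ee_rot: [[-0.191, -0.976, 0.101], [-0.982, 0.191, -0.016], [-0.003, -0.102, -0.995]]
ft_force: [6.0, -3.1, -3.6]
gripper_width: 0.011
```

```bash
python3 -c "
from h import *
tip()
plan(*tcp_for(-.0763,.0505,.04,-.001),4)"
```

```text
t 12.50 tip mm [-75.6  -0.4  51.8] tilt 0.103 roll 0.003 yaw 0.006 F(cl) [ 6.5 -1.8 -3.6] w 0.011
0.001674760175408895 m/row
0.0005 -0.0002 0.0033 -0.01 0.0006 0.001; 0.0005 -0.0003 0.0033 -0.01 0.0006 0.001; 0.0005 -0.0003 0.0033 -0.01 0.0006 0.001; 0.0005 -0.0004 0.0033 -0.01 0.0006 0.001
```

Call:
play_rows(increments="0.001 0.0028 0.0032 -0.009 0.0005 0.001; 0.001 0.0028 0.0032 -0.009 0.0005 0.001")

```text
time_s: 12.7
position: [0.5434, 0.1992, 0.0818]
ee_rot: [[-0.194, -0.978, 0.079], [-0.981, 0.193, -0.011], [-0.005, -0.079, -0.997]]
ft_force: [6.2, -4.3, -2.7]
gripper_width: 0.0108
```

```bash
python3 -c "
from h import *
tip()
plan(*tcp_for(-.0763,.0505,.02,-.001),4)"
```

```text
t 12.70 tip mm [-75.7  -0.3  51.7] tilt 0.080 roll 0.005 yaw 0.004 F(cl) [ 6.9 -3.  -2.7] w 0.0108
0.0015741019124529858 m/row
0.0005 -0.0003 0.0031 -0.0095 0.0008 0.0006; 0.0005 -0.0003 0.0031 -0.0095 0.0008 0.0006; 0.0004 -0.0004 0.0031 -0.0095 0.0008 0.0006; 0.0004 -0.0004 0.0031 -0.0095 0.0008 0.0006
```

Call:
play_rows(increments="0.001 0.0028 0.0032 -0.009 0.001 0.001; 0.001 0.0028 0.0032 -0.009 0.001 0.001; 0.001 0.0028 0.0032 -0.009 0.001 0.001")

```text
time_s: 13.0
position: [0.5446, 0.1988, 0.0791]
ee_rot: [[-0.196, -0.979, 0.046], [-0.981, 0.196, -0.005], [-0.005, -0.046, -0.999]]
ft_force: [5.8, -3.7, -3.5]
gripper_width: 0.0112
```

```bash
python3 -c "
from h import *
tip()
plan(*tcp_for(-.0763,.0505,.0,-.001),4)"
```

```text
t 13.00 tip mm [-75.4  -0.3  51.7] tilt 0.046 roll 0.005 yaw 0.001 F(cl) [ 6.5 -2.5 -3.5] w 0.0112
0.0012843502079374846 m/row
0.0004 -0 0.0025 -0.0074 0.0007 0.0002; 0.0004 -0.0001 0.0025 -0.0074 0.0007 0.0002; 0.0004 -0.0001 0.0025 -0.0074 0.0007 0.0002; 0.0004 -0.0001 0.0025 -0.0074 0.0007 0.0002
```

Call:
play_rows(increments="0.001 0.003 0.0028 -0.009 0.001 0; 0.001 0.003 0.0028 -0.009 0.001 0; 0.001 0.003 0.003 -0.008 0.001 0")

```text
time_s: 13.3
position: [0.5454, 0.1986, 0.0764]
ee_rot: [[-0.195, -0.981, 0.016], [-0.981, 0.195, 0.002], [-0.005, -0.015, -1.0]]
ft_force: [5.4, -3.0, -2.7]
gripper_width: 0.0114
```

```bash
python3 -c "
from h import *
tip()
plan(*tcp_for(-.0763,.0505,.0,-.001),2)"
```

```text
t 13.30 tip mm [-75.4  -0.4  51.6] tilt 0.015 roll 0.005 yaw 0.003 F(cl) [ 5.9 -1.9 -2.7] w 0.0114
0.0012901767229447152 m/row
0.0007 0.0006 0.0024 -0.0048 0.0015 0.001; 0.0007 0.0006 0.0024 -0.0048 0.0015 0.001
```

Call:
play_rows(increments="0.001 0.003 0.003 -0.005 0.0015 0; 0.001 0.003 0.003 -0.005 0.0015 0")

```text
time_s: 13.5
position: [0.5463, 0.1985, 0.0753]
ee_rot: [[-0.194, -0.981, 0.007], [-0.981, 0.194, 0.002], [-0.003, -0.007, -1.0]]
ft_force: [3.8, -3.8, -0.7]
gripper_width: 0.0113
```

```bash
python3 -c "
from h import *
tip()"
```

```text
t 13.50 tip mm [-74.7  -0.4  51.2] tilt 0.007 roll 0.003 yaw 0.004 F(cl) [ 4.4 -3.  -0.7] w 0.0113
```

Call:
play_rows(increments="0 0.003 0.003 -0.001 0.001 0; 0 0.003 0.003 0 0.001 0")

```text
time_s: 13.7
position: [0.5469, 0.199, 0.0746]
ee_rot: [[-0.193, -0.981, 0.012], [-0.981, 0.193, -0.0], [-0.002, -0.012, -1.0]]
ft_force: [3.6, -5.0, 3.1]
gripper_width: 0.0111
```

```bash
python3 -c "
from h import *
tip()"
```

```text
t 13.70 tip mm [-74.    0.1  50. ] tilt 0.012 roll 0.002 yaw 0.004 F(cl) [ 4.5 -4.2  3.1] w 0.0111
```

Call:
play_rows(increments="0.001 0.004 0.001 -0.005 0 0; 0 0.004 0.001 -0.004 0 0")

```text
time_s: 13.9
position: [0.5462, 0.1992, 0.0748]
ee_rot: [[-0.193, -0.981, 0.006], [-0.981, 0.193, 0.004], [-0.005, -0.005, -1.0]]
ft_force: [5.5, -4.0, -4.9]
gripper_width: 0.0111
```

```bash
python3 -c "
from h import *
tip();c=snap('side');x,y=pix(c,CP+RC@[0,0,.07]);x=int(x);y=int(y);print(x,y);cv2.imwrite('pics/s5.png',cv2.resize(c['img'][y-50:y+55,x-80:x+80],None,fx=5,fy=5,interpolation=cv2.INTER_CUBIC))"
```

```text
t 13.90 tip mm [-75.    0.1  50.9] tilt 0.005 roll 0.005 yaw 0.005 F(cl) [ 6.2 -2.8 -4.9] w 0.0111
286 299
```

View pics/s5.png

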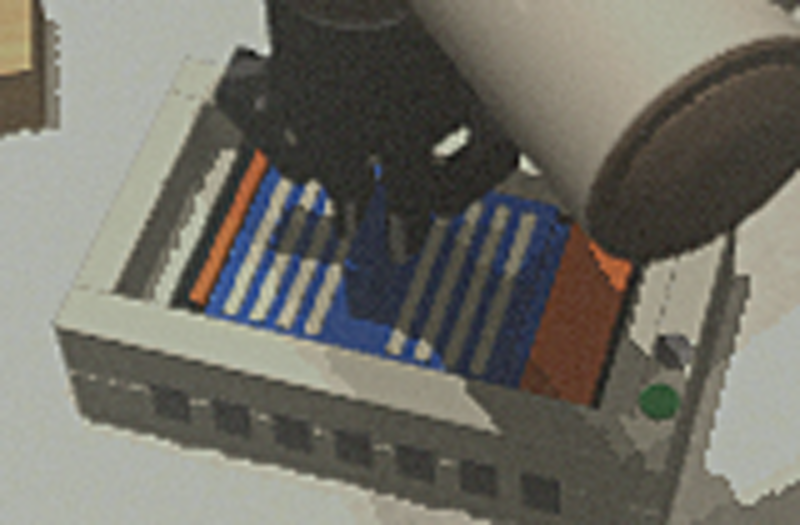

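The filter now lies in the bay. The catch bar at (230,230) is fully visible, with the frame's end against its near edge and below it. I press down slightly, ease the push and open part way.

Call:
play_rows(increments="0 0.002 0.003 0 0 0; 0 0.001 0.002 0 0 0")

```text
time_s: 14.15
position: [0.5468, 0.199, 0.0741]
ee_rot: [[-0.193, -0.981, 0.01], [-0.981, 0.193, 0.003], [-0.005, -0.009, -1.0]]
ft_force: [2.1, -2.6, 2.9]
gripper_width: 0.0108
```

```bash
python3 -c "
from h import *
tip()"
```

```text
t 14.15 tip mm [-74.2   0.1  49.8] tilt 0.009 roll 0.005 yaw 0.005 F(cl) [ 2.6 -2.1  2.9] w 0.0108
```

Call:
play_rows(increments="0 0 0 0 0 0; 0 0 0 0 0 0; 0 0 0 0 0 0; 0 0 0 0 0 0; 0 0 0 0 0 0; 0 0 0 0 0 0", hand=0.5)

```text
time_s: 14.75
position: [0.5462, 0.2012, 0.075]
ee_rot: [[-0.192, -0.981, 0.012], [-0.981, 0.192, 0.007], [-0.009, -0.01, -1.0]]
ft_force: [0.4, -0.5, 0.1]
gripper_width: 0.0429
```

```bash
python3 -c "
from h import *
tip()"
```

```text
t 14.75 tip mm [-75.2   2.1  50.7] tilt 0.010 roll 0.009 yaw 0.006 F(cl) [ 0.5 -0.4  0.1] w 0.0429
```

Call:
play_rows(increments="0 0 -0.02 0 0 0; 0 0 -0.04 0 0 0; 0 0 -0.05 0 0 0; 0 0 -0.05 0 0 0; 0.05 0 -0.05 0 0 0; 0.08 0 0 0 0 0; 0.08 0 0 0 0 0; 0.08 0 0 0 0 0; 0.08 0 0 0 0 0; 0.06 0 0 0 0 0; 0 0 0 0 0 0; 0 0 0 0 0 0")

```text
time_s: 15.95
position: [0.5043, -0.0167, 0.1917]
ee_rot: [[-0.188, -0.982, 0.023], [-0.982, 0.189, 0.009], [-0.013, -0.021, -1.0]]
ft_force: [1.1, -0.4, 0.1]
gripper_width: 0.0428
```

Run:
```python
from h import *
st(); c=snap('top'); s=snap('side')
a=cv2.resize(c['img'][170:280,225:315],(400,489),interpolation=cv2.INTER_CUBIC)
b=cv2.resize(s['img'][245:360,210:360],(400,307),interpolation=cv2.INTER_CUBIC)
o=np.zeros((489,800,3),np.uint8);o[:,:400]=a;o[:307,400:]=b;cv2.imwrite('pics/end.png',o)
K=c['mtx'];d=c['z_map'];h,w=d.shape;u,v=np.meshgrid(np.arange(w),np.arange(h))
P=(np.stack([(u-K[0,2])/K[0,0]*d,-(v-K[1,2])/K[1,1]*d,-d],-1)@c['rotation'].T+c['xyz']-CP)@RC
i=c['img'].astype(int); m=(i[...,0]-i[...,2]>60)&(abs(P[...,0])<.09)&(abs(P[...,1])<.06)
q=P[m]; flat=q[q[:,2]<.068]; A=np.c_[flat[:,:2],np.ones(len(flat))]; print('plane',len(flat),np.linalg.lstsq(A,flat[:,2],rcond=None)[0]); print('blue x',np.percentile(q[:,0],[1,99]),'y',np.percentile(flat[:,1],[2,98]))
rib=P[(abs(P[...,0])<.04)&(abs(P[...,1])<.04)&(P[...,2]>.085)]; print('rib',len(rib),rib.mean(0))
```

```text
15.95 [ 0.5043 -0.0167  0.1917] [ 1.0892 -0.3635  0.0552] 0.04280622676693824 
 [[-0.1883 -0.9818  0.0233]
 [-0.982   0.1885  0.0087]
 [-0.013  -0.0213 -0.9997]] [ 0.2881  0.2037 -0.3568 -0.0021 -0.9854 -0.4765]
plane 332 [-0.0132  0.0029  0.0606]
blue x [-0.0141  0.0711] y [-0.0469  0.0501]
rib 106 [0.0136 0.0025 0.0978]
```

View pics/end.png

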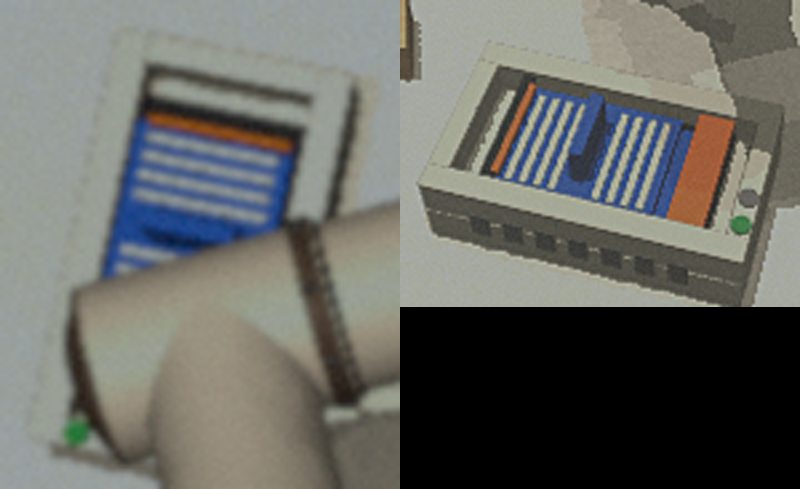

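The end view shows the filter flat, its far end tucked under the orange catch and its tongue under the lip. The gripper is well away.

```bash
python3 -c "
from bench import order
print(order.job_done())"
```

```text
the job is handed in; nothing more can be done
None
```

The clean filter is in the bay and I have handed the job in; no verdict is reported. The last action took place at about 16 s of the 64 s allowed.

**What I did:** I took the smaller blue filter by its rib and hooked its tongue under the lip at about 0.25 rad of tilt. I then felt for the hard stop and found it at a tip x of about -77 mm, where the push rose to 13 N along the bay. I swung the filter down with the strip pushed in 4 to 5 mm, falling to about 3 mm just before the floor. Then I let go, so the spring slid it back under the catch.

**Last checks**
- **Position:** the filter's centre is at about x +4 mm and y +2.5 mm in the cleaner's frame (from the rib). That puts the tip at about -71 mm, which agrees with the relaxed strip found by feel.
- **Height:** the frame's top measured 60.6 mm against 62 mm expected. The depth readings run about 1 mm low on the table too.
- **Tilt:** a coarse plane fit gave 0.013 rad, below the limit of 0.03.
- **Picture:** the final picture shows the tongue under the lip and the far end at the catch, with the gripper clear of the cleaner.

**What disagreed**
- The stop came at a different place from where the images suggested. I read the lip's edge at -65 to -67 mm, while the stop implies about -63 mm, and I went by feel.
- A sideways force of about 2 to 4 N built up during the push, probably from light rubbing on one side wall.
- I did not measure whether the other things on the table had moved. I saw no sign of contact with them.

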